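File the blue shim case in the lever arch file

TASK

File the blue case, which stands in the green rack, in the lever arch file that lies open on the bench: lift the lever to spring the rings open, lay the case flat on the filed cards, down over the two posts by its punched slots, then press the lever fully down so that the rings close again. Leave the other two cases in the rack and everything else on the bench where it is.

Things in the scene. Friction and masses are not known exactly. Their poses are not given: they have to be found in the camera images.
- file: Dark grey lever arch file lying open, fixed to the bench. Origin on the bench midway between its two posts; x runs along the spine through both posts, y points to the spine, z up. Covers 3 mm thick, 235 mm along x: back cover y = -144 to +78 mm, spine +80 to +154, front cover +156 to +378. The case belongs with its punched edge towards the spine, the rest of it towards negative y.
- cards_top (a point): Middle of the top of the stiff cards already filed (white, fixed in the file), at file (0, -62, 12) mm: they cover x -105 to +105, y -136 to +12 mm, 12 mm above the bench; the posts come up through them.
- rings_hinge (a point): Middle of the rings' hinge, file (0, 42, 12) mm, along x. The two steel rings (5 mm bars, at x = -40 and +40 mm) arch from here over to the post tips, top 55 mm above the bench. Open, they lean back to the spine side: all of them at y > +33 mm and below 75 mm.
- post_far (a point): Tip of one steel post, 5 mm thick with a tapered tip, 45 mm above the bench (33 mm above the filed cards); file frame (+40, 0, 45) mm.
- post_near (a point): Tip of the other post; file frame (-40, 0, 45) mm, 80 mm from the first.
- lever_pivot (a point): Point on the lever's pivot, file frame (-12, 60, 20) mm. The pivot axis is the file's y axis, so the lever swings in the file's x-z plane.
- thumb_plate (a point): Centre of the red thumb plate on the lever: 26 mm along the lever, 16 mm wide (file y), 9 mm thick. It moves on an arc of radius 82 mm about the pivot. Lever down: file (70, 60, 24) mm, 16 mm free below it. Lever up: about 100 mm above the bench, almost over the pivot. It can be pinched across its width from above in both positions, with 25 mm free on each side.
- lever_arm (a joint): Angle of the lever, rad: 0 = down (rings closed), 1.4 = up (rings open), both end stops. Over-centre spring: about 5 N at the thumb plate against you until 0.7; beyond that it snaps on by itself within a second and stays, in either direction.
- rings (a joint): Angle of the two rings, rad: 0 = closed on the posts, 0.95 = open; they turn with the lever all the way.
- rack: Green sheet-steel rack, 140 x 180 mm, fixed to the bench. Origin under its centre; x along the slots, y across. Base 3 mm thick, three slots 15 mm wide at y = -56, 0, +56 mm between 2 mm walls, 29 mm high above the bench. A case stands upright in each slot, in any order. The bench between rack and file is clear, at least 170 mm wide.
- blue_case: The blue hard-plastic binder case to file, 150 x 60 x 12 mm, about 90 g. x along its length, y through its thickness, z across its width; origin at the middle of the punched long edge (z = 0), the other edge at z = 60 mm. At the start it stands upright in the rack, punched edge down, top edge 63 mm above the bench. Its faces are alike; either may be up in the file.
- slot_a (a point): Centre of one punched slot through the case (12 mm along the length, 10 mm across), case frame (+40, 0, 13) mm.
- slot_b (a point): Centre of the other slot, same size, case frame (-40, 0, 13) mm.
- blue_case_center (a point): Centre of the blue case, case frame (0, 0, 30) mm.
- yellow_case: Yellow case of the same size, to stay in the rack.
- grey_case: Grey case of the same size, to stay in the rack.
- yellow_case_center (a point): Centre of the yellow case.
- grey_case_center (a point): Centre of the grey case.
- con_rod: Steel connecting rod lying at the back of the bench, about 220 x 100 x 30 mm; leave alone.
- piston_pin: Steel piston pin standing on end, 25 mm thick, 62 mm high, at the back; leave alone.
- oil_can: Red oil can, 68 mm wide, 150 mm high, behind the rack; leave alone.
- stone_box: Small cardboard box, 90 x 55 x 30 mm, at the back; leave alone.
- feeler_set: Closed steel feeler gauge set, 100 x 15 x 10 mm, lying on the file's front cover; leave alone.
There are look-alikes about, which are no part of the job. What is shaped like the blue_case but orange or red is not meant.

How it is judged:
On the way, in this order (a step that is already met when the one before it is completed fails the run):
1. the lever is lifted and the rings stand open (value of joint rings above 0.8 rad), for 0.2 s.
2. with the rings still open, the blue case lies flat on the filed cards, both slots down over the posts (value of joint rings above 0.8 rad and angle between the y axis of blue_case and the z axis of file, either way round below 0.12 rad and height (world z) of blue_case_center below 0.024 m and ((horizontal distance between slot_a and post_far below 0.008 m and horizontal distance between slot_b and post_near below 0.008 m) or (horizontal distance between slot_a and post_near below 0.008 m and horizontal distance between slot_b and post_far below 0.008 m))), for 0.2 s.
At the end, for the whole second after the job is handed in: Blue case at rest flat (0.12 rad) on the filed cards, centre under 24 mm above the bench, both slots over the posts (8 mm); lever below 0.08 rad, rings below 0.06 rad; yellow and grey cases in the rack within 20 mm of their starts, the rest of the bench undisturbed (value of joint lever_arm below 0.08 rad and value of joint rings below 0.06 rad and angle between the y axis of blue_case and the z axis of file, either way round below 0.12 rad and height (world z) of blue_case_center below 0.024 m and ((horizontal distance between slot_a and post_far below 0.008 m and horizontal distance between slot_b and post_near below 0.008 m) or (horizontal distance between slot_a and post_near below 0.008 m and horizontal distance between slot_b and post_far below 0.008 m)) and linear speed of blue_case below 0.02 m/s and distance of each of yellow_case_center, grey_case_center from where it was at the start of the episode below 0.02 m); the robot touches nothing.
It fails at once if the yellow or grey case is pulled out of the rack or something else on the bench is moved by more than 30 mm (distance of any of yellow_case_center, grey_case_center, con_rod, piston_pin, oil_can, stone_box, feeler_set from where it was at the start of the episode above 0.03 m).
It also fails if it takes over 72 s, if anything falls off the work surface, if the arm or the gripper's body presses on something with over 40 N, if the wrist force passes 120 N, or if a joint passes its speed limit or range.

ROBOT

A 7-joint arm with a two-finger parallel gripper is mounted at the origin on the work surface. World frame = base frame: x ahead of the robot, y to its left, z up, the work surface at z = 0. Lengths are in m, angles in rad, forces in N, time in s.
With the tool pointing down it reaches from about 0.425 to 0.875 m from the base axis. Payload 4.7 kg.
Tool frame: the origin (TCP) lies on the centre line of the jaws, within the pads' length; the fingertips stand ahead of it and the grasp point (between the pads) lies 2 mm behind it (nose_length is the z of the fingertips in the tool frame, in m); z points along the fingers, y is the line along which they close (so a half turn about z gives the same grasp; the last joint's range is limited). The gripper opens to 87 mm and grips with 3 to 60 N. Pads are 19 mm wide; open, the fingers measure 117 mm over their backs; the gripper's body (75 mm by 190 mm) begins 51 mm behind the grasp point.
Start: joints at [-1.094, 0.321, -0.07, 1.45, 0.023, 1.371, -0.057], TCP at [0.29, 0.582, 0.24] pointing down, gripper open.
Joint ranges: [-2.86, 2.86], [-0.3, 2.09], [-1.38, 1.24], [0.06, 2.45], [-1.56, 4.7], [0.09, 2.05], [-2.69, 2.69]. Speed limits (rad/s): [2.57, 2.57, 3.14, 3.14, 3.14, 3.14, 3.14].

INTERFACE

Orientations are given as a rotation vector (axis times angle).
In Python, from bench import * gives the robot as it stands.
- The arm moves only by the tool send_rows, never from a script. Its arguments are lists of equal length, an entry for each row: "xyz": the shift along the tool's x, y, z in mm, a list of three; "dr": the turn, a rotation vector about the tool's x, y, z in rad, a list of three. A call has exactly 10 rows; each row is the pose to reach, as a shift and turn from the pose commanded when the call began, along the tool's axes at that moment; what a row does not reach only later rows make up. A row lasts 1/12 s, in which the tool goes at most 41.7 mm and 7.16 degrees, less where a joint would pass 70% of its speed; a pose out of reach is approached as far as the arm can. A call with a gripper value outside its range is refused whole. "jaw" is the finger opening in mm, from 0 to 87, set as the call begins (left out, the last holds). The fingers move at their own pace and stop on an object; "grip_force" is the grip in N (left out, the last holds). Time passes only in rows, so rows that repeat a pose let the fingers close, or fill a call up. It gives the time, the measured TCP pose, the force, the opening and the grip force at its end, in the units of the state.
- get_state(): the state, without advancing time (a new reading comes with each control period).
- get_image(name): name is "scene" or "top" or "wrist"; returns the picture (400x640x3 uint8, red, green, blue); there is no depth.
- calibration(name): a dict with "vfov" (degrees; the focal length in pixels is half the picture's height over the tangent of half this angle, whatever the lens; pixels are square), "cx", "cy" (the principal point, pixels), "rvec" (rotation vector, rad) and "tvec" (3), from world to camera coordinates, as OpenCV has them; the wrist camera has in their place "hand_eye" (4x4, takes a point from camera to tool coordinates, whose origin is the TCP and whose axes are the flange's). Camera axes: x right, y down, z forward; pixel columns grow to the right and rows downward; lengths in m; the calibration is good to about 2 mm. A picture is of the moment at which its call begins: read the wrist's pose just before it. calibration takes no time and is no camera call.
- close_job(): hands the job in; it is judged then, once.
The state is a dict: "time": time; "joint_positions": joint angles; "qd": joint speeds; "joint_torque": joint torques, N m; "position": TCP position; "tool_rot": TCP orientation; "ft_force": force on the tool from outside, world axes, zero at the start; "torque": the same for the moment, N m; "grip_width": opening from 0.0 (shut) to 1.0 (fully open); "grip_force": force on a finger pad.
Only numpy, scipy, OpenCV 4.12 (cv2) and the standard library are available. Lean on these libraries where they do the work, as an engineer would, in place of code of your own. Each camera call takes 0.05 s, during which the arm holds its last target. There are 200 camera calls.

## Working session

There is one attempt and no reset: what is moved stays moved. The work goes in short steps, Python scripts to look and compute and a tool call to move; the robot and the scene stay as the last step left them, time stands still between calls to the robot, and variables do not carry over. Pictures are saved under pics/ and viewed, at most 10 in all, crops included, and the job is handed in when it is done.

Besides the shell and the picture viewer there is one more tool, called after "Request:" as name(argument=value, ...) on one line, values as JSON. send_rows: Moves the arm, as the interface text tells. Its arguments: {"type":"object","properties":{"xyz":{"type":"array"},"dr":{"type":"array"},"jaw":{"type":"number"},"grip_force":{"type":"number"}},"required":["xyz","dr"]}

```bash
mkdir -p pics; ls
cat > h.py <<'E'
from bench import *
import numpy as np, cv2
from scipy.spatial.transform import Rotation as R
def cam(n, st=None):
    c=calibration(n); f=200/np.tan(np.radians(c["vfov"])/2)
    if "rvec" in c:
        M=R.from_rotvec(np.ravel(c["rvec"])).as_matrix(); t=np.ravel(c["tvec"]); return f,c["cx"],c["cy"],M.T,-M.T@t
    s=st or get_state(); H=np.array(c["hand_eye"]); W=R.from_rotvec(s["tool_rot"]).as_matrix()
    return f,c["cx"],c["cy"],W@H[:3,:3],W@H[:3,3]+np.array(s["position"])
def ray(C,uv,z):
    f,cx,cy,M,o=C; d=M@np.array([(uv[0]-cx)/f,(uv[1]-cy)/f,1]); return o+d*(z-o[2])/d[2]
def proj(C,p):
    f,cx,cy,M,o=C; q=M.T@(np.array(p)-o); return q[:2]/q[2]*f+[cx,cy]
def snap(n,fn):
    im=get_image(n)[:,:,::-1].copy(); cv2.imwrite("pics/"+fn,im); return im
E
python3 - <<'E'
from h import *
for n in("scene","top","wrist"):
    c=calibration(n); print(n,c)
s=get_state();print(s)
C=cam("wrist");print(C)
a=snap("scene","s0.png");b=snap("top","t0.png");
cv2.imwrite("pics/both.png",np.vstack([a,b])[:, :][::1,::1] if 0 else cv2.resize(np.vstack([a,b]),(480,600)))
E
```

```text
pics
scene {'vfov': 42.34154874149803, 'cx': 322.4053148300843, 'cy': 197.00374054461312, 'rvec': array([ 1.87996236,  1.45175995, -0.64333538]), 'tvec': array([-0.16098898, -0.28252587,  2.1187398 ])}
top {'vfov': 50.18597926422741, 'cx': 328.04860248634935, 'cy': 201.480532715713, 'rvec': array([ 2.15571899, -2.17582821,  0.1578867 ]), 'tvec': array([0.02360222, 0.56667722, 1.33671731])}
wrist {'vfov': 62.51541045553708, 'cx': 325.10343512237387, 'cy': 202.1193100382287, 'hand_eye': array([[ 4.50881826e-04, -9.56495096e-01, -2.91748055e-01,
         8.13173386e-02],
       [ 9.99999412e-01,  1.43473275e-04,  1.07507170e-03,
         2.33591563e-04],
       [-9.86442758e-04, -2.91748368e-01,  9.56494598e-01,
        -1.44472227e-01],
       [ 0.00000000e+00,  0.00000000e+00,  0.00000000e+00,
         1.00000000e+00]])}
{'time': 0.0, 'joint_positions': array([-1.09391548,  0.32181973, -0.07011531,  1.45165791,  0.02263863,
        1.37081242, -0.05688425]), 'qd': array([-0.00017258,  0.0002341 ,  0.00025567,  0.00034789,  0.00066838,
        0.00031415,  0.00208901]), 'joint_torque': array([ 3.14972767e-04, -4.91296828e+01, -4.03628703e-01, -3.12520552e+01,
       -6.39105379e-02,  4.40708525e-02,  1.70129756e-04]), 'position': array([0.28999122, 0.58114528, 0.23847245]), 'tool_rot': array([-7.20266298e-01, -3.05758749e+00,  2.95883909e-03]), 'ft_force': array([ 0.02210731, -0.00424756,  0.46937768]), 'torque': array([ 0.04063487, -0.00205777,  0.00689043]), 'grip_force': 0.0, 'grip_width': 1.0044438996256315}
(np.float64(329.48988200918376), 325.10343512237387, 202.1193100382287, array([[ 4.45960490e-01,  8.56200148e-01,  2.60845833e-01],
       [ 8.95052175e-01, -4.26302694e-01, -1.30948909e-01],
       [-9.19194401e-04,  2.91868670e-01, -9.56457963e-01]]), array([0.21743506, 0.61790597, 0.38293367]))
```

View pics/t0.png

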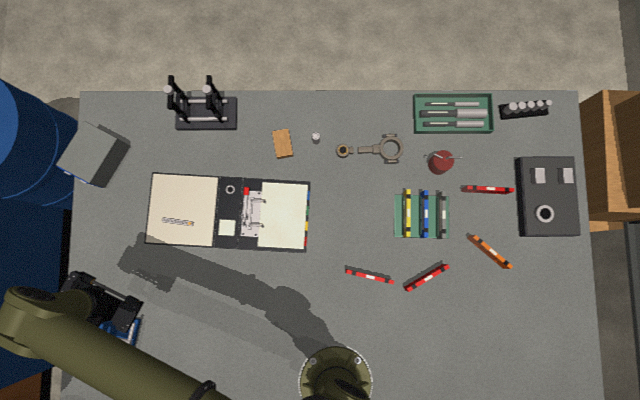

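View pics/s0.png

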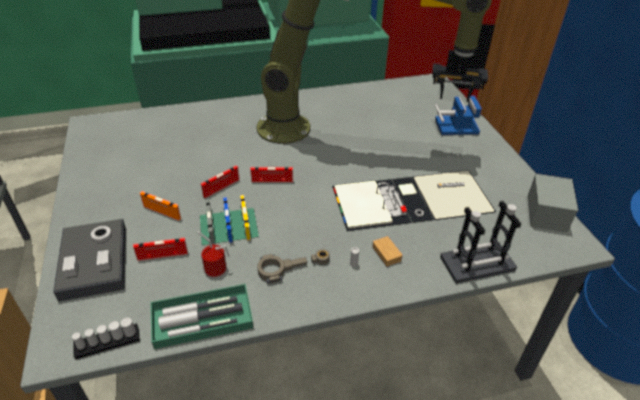

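The top view shows file x pointing up in the image (world +x) and the spine on the left. The red thumb plate is at (247,190).

Candidates for the blue case:
- blue in the rack at (425,213)
- yellow at (408,213)
- grey at (443,213)
- red look-alikes at (488,188), (369,273) and (427,277)
- orange at (490,251)

My choice is the blue one at (425,213). I'll check it in a close crop.

Run:
```python
from h import *
im=cv2.imread("pics/t0.png");C=cam("top")
cr=lambda x0,y0,x1,y1,k:cv2.resize(im[y0:y1,x0:x1],None,fx=k,fy=k,interpolation=cv2.INTER_CUBIC)
a=cr(380,170,470,250,4);b=cr(140,165,320,255,4)
o=np.zeros((b.shape[0]+a.shape[0]-120,720,3),np.uint8)
o=np.zeros((590,720,3),np.uint8);o[:360]=b;c=cr(385,182,465,239,4);o[361:361+c.shape[0],:c.shape[1]]=c
cv2.imwrite("pics/c1.png",o)
hsv=cv2.cvtColor(im,cv2.COLOR_BGR2HSV)
def comp(m,roi,z,n):
    k=np.zeros_like(m);x0,y0,x1,y1=roi;k[y0:y1,x0:x1]=m[y0:y1,x0:x1]
    cs,_=cv2.findContours(k,0,1);c=max(cs,key=cv2.contourArea)
    r=cv2.minAreaRect(c);bx=cv2.boxPoints(r)
    print(n,np.round(r[0],1),np.round(r[1],1),round(r[2],1),"ctr",np.round(ray(C,r[0],z)[:2],4),"box",np.round([ray(C,p,z)[:2] for p in bx],3).tolist())
comp(cv2.inRange(hsv,(105,120,60),(125,255,255)),(390,180,460,245),.063,"blue")
comp(cv2.inRange(hsv,(22,120,100),(35,255,255)),(390,180,460,245),.063,"yellow")
comp(cv2.inRange(hsv,(70,60,40),(95,255,255)),(380,180,460,245),.003,"rack")
comp(cv2.inRange(hsv,(0,0,150),(180,60,255)),(257,170,320,255),.012,"cards")
comp(cv2.inRange(hsv,(0,0,150),(180,60,255)),(140,170,217,255),.003,"front")
comp(cv2.inRange(hsv,(0,150,100),(8,255,255)),(235,175,260,205),.028,"thumb")
```

```text
blue [425.5 222.5] [9. 3.] 90.0 ctr [ 0.4944 -0.2866] box [[0.509, -0.282], [0.508, -0.292], [0.48, -0.291], [0.48, -0.281]]
yellow [408. 203.] [10.  4.] 90.0 ctr [ 0.5565 -0.2336] box [[0.573, -0.228], [0.572, -0.24], [0.541, -0.239], [0.541, -0.227]]
rack [415.5 216. ] [42. 11.] 90.0 ctr [ 0.5205 -0.2694] box [[0.59, -0.254], [0.59, -0.29], [0.451, -0.285], [0.452, -0.249]]
cards [280.6 215.1] [50.  64.4] 3.4 ctr [0.5266 0.1723] box [[0.428, 0.258], [0.638, 0.248], [0.627, 0.085], [0.417, 0.098]]
front [181.5 209.4] [66.9 68.7] 3.6 ctr [0.5488 0.4958] box [[0.445, 0.606], [0.67, 0.602], [0.655, 0.383], [0.43, 0.392]]
thumb [245.5 190.5] [7. 5.] 90.0 ctr [0.6057 0.2844] box [[0.617, 0.293], [0.617, 0.276], [0.594, 0.276], [0.594, 0.292]]
```

View pics/c1.png

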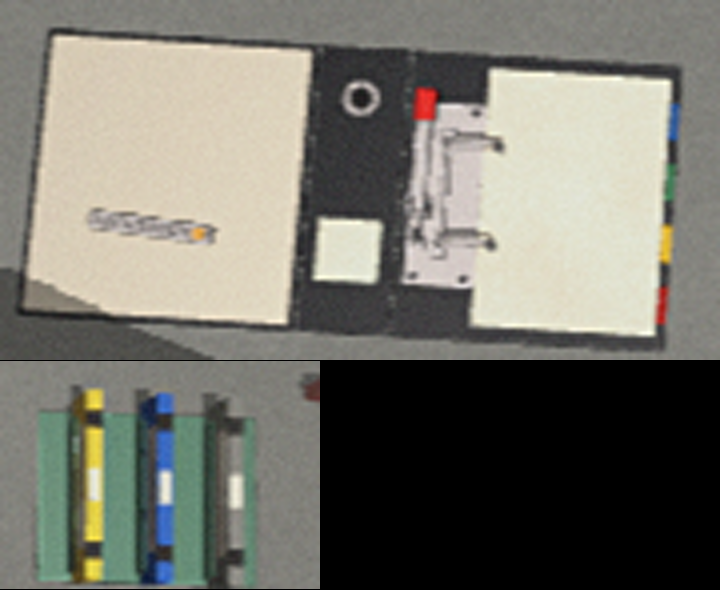

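The crop confirms the blue case in the middle slot, and the red plate at crop (425,104) on the spine side. The file is yawed by about -3°.

```bash
cat >> h.py <<'E'
def rel(p,yaw_y,extra=None):
    """shift(mm)/turn in tool axes to a tool-down pose at p, tool y along world angle yaw_y (deg)"""
    s=get_state();W=R.from_rotvec(s["tool_rot"]);a=np.radians(yaw_y)
    y=np.array([np.cos(a),np.sin(a),0]);z=np.array([0,0,-1.]);T=R.from_matrix(np.c_[np.cross(y,z),y,z])
    if extra is not None: T=R.from_rotvec(extra)*T
    return np.round(W.inv().apply(np.array(p)-s["position"])*1000,1),np.round((W.inv()*T).as_rotvec(),3)
E
python3 - <<'E'
from h import *
C=cam("top")
f=lambda u,v:ray(C,(140+(u+.5)/4-.5,165+(v+.5)/4-.5),.003)[:2]
P=np.array([f(51,30),f(680,67),f(18,313),f(663,349)])
F=np.array([[.1175,.378],[.1175,-.144],[-.1175,.378],[-.1175,-.144]])
z=lambda a:a[:,0]+1j*a[:,1]
p,q=z(P),z(F);k=np.sum((p-p.mean())*np.conj(q-q.mean()));k/=abs(k);o=p.mean()-k*q.mean()
print("origin",o,"yaw",np.degrees(np.angle(k)),"res mm",np.round(1000*(p-o-k*q),1))
for n,x in dict(thumb=.07+.06j,tops=-.062j,casegrasp=.06-.017j).items():print(n,np.round(o+k*x,4))
t=o+k*(.07+.06j)
print(rel([t.real,t.imag,.20],90+np.degrees(np.angle(k))))
E
```

```text
origin (0.5321692575306428+0.22765516863922042j) yaw -3.819164485373229 res mm [-1.6-2.j  -1.4+1.7j  1.2-0.7j  1.8+1.j ]
thumb (0.606+0.2829j)
tops (0.528+0.1658j)
casegrasp (0.5909+0.2067j)
(array([-415.9, -125.8,   38.9]), array([-0.002, -0.   , -0.396]))
```

Request:
send_rows(xyz=[[-40,-12,4],[-80,-24,8],[-120,-36,12],[-160,-48,16],[-200,-60,20],[-240,-72,24],[-280,-85,28],[-320,-97,32],[-360,-110,36],[-400,-121,39]], dr=[[0,0,-0.04],[0,0,-0.08],[0,0,-0.12],[0,0,-0.16],[0,0,-0.2],[0,0,-0.24],[0,0,-0.28],[0,0,-0.32],[0,0,-0.36],[0,0,-0.396]], jaw=34, grip_force=25)

```text
time: 0.93
position: [0.5926, 0.2949, 0.2001]
tool_rot: [-0.102, -3.139, 0.001]
ft_force: [1.0, 1.4, 0.1]
grip_width: 0.407
grip_force: 0.0
```

Request:
send_rows(xyz=[[0,0,0],[0,0,0],[0,0,0],[0,0,0],[0,0,0],[0,0,0],[0,0,0],[0,0,0],[0,0,0],[0,0,0]], dr=[[0,0,0],[0,0,0],[0,0,0],[0,0,0],[0,0,0],[0,0,0],[0,0,0],[0,0,0],[0,0,0],[0,0,0]])

```text
time: 1.77
position: [0.5918, 0.297, 0.2009]
tool_rot: [0.105, 3.14, 0.0]
ft_force: [0.8, 0.0, 0.1]
grip_width: 0.388
grip_force: 0.0
```

Run:
```python
from h import *
s=get_state();print(s["time"],s["position"],s["tool_rot"],s["grip_width"])
C=cam("wrist",s);im=snap("wrist","w1.png")
hsv=cv2.cvtColor(im,cv2.COLOR_BGR2HSV)
m=cv2.inRange(hsv,(0,150,80),(8,255,255))|cv2.inRange(hsv,(174,150,80),(180,255,255))
cs,_=cv2.findContours(m,0,1);c=max(cs,key=cv2.contourArea);r=cv2.minAreaRect(c);print(r,[ray(C,p,.0285) for p in cv2.boxPoints(r)],ray(C,r[0],.0285))
```

```text
1.7667 [0.59177206 0.29695422 0.20089383] [1.04559121e-01 3.13965891e+00 9.06145758e-05] 0.3881898547123786
((311.0, 199.0), (24.0, 16.0), 90.0) [array([0.59036525, 0.27601479, 0.0285    ]), array([0.59141913, 0.29184451, 0.0285    ]), array([0.61644876, 0.29005065, 0.0285    ]), array([0.61536948, 0.27386564, 0.0285    ])] [0.60326177 0.28295455 0.0285    ]
```

View pics/w1.png

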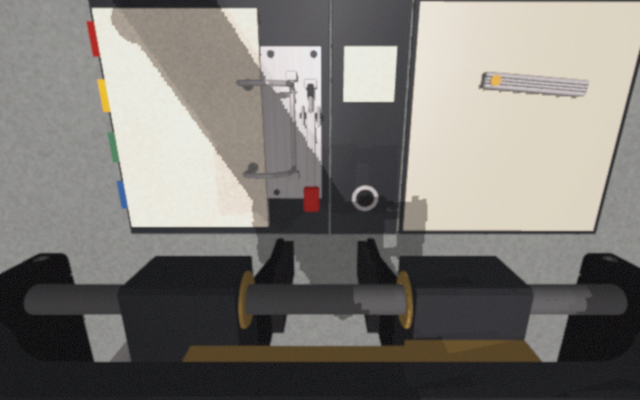

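The wrist view shows the red plate at (311,199), between the open fingers in y. The rings and posts are at about (245,170) and (240,83).

Run:
```python
from h import *
import bench
print(getattr(bench,"nose_length",None),[n for n in dir(bench) if not n.startswith("__")])
print(rel([.6045,.2828,.06],86.2),rel([.6045,.2828,.0235],86.2))
```

```text
0.017 ['MotionError', 'calibration', 'close_job', 'get_image', 'get_state', 'nose_length']
(array([-13.6, -13.2, 140.9]), array([ 0.,  0., -0.])) (array([-13.6, -13.2, 177.4]), array([ 0.,  0., -0.]))
```

Request:
send_rows(xyz=[[-7,-7,20],[-13.5,-13,55],[-13.5,-13,90],[-13.5,-13,120],[-13.5,-13,140],[-13.5,-13,155],[-13.5,-13,166],[-13.5,-13,174],[-13.5,-13,176],[-13.5,-13,176]], dr=[[0,0,0],[0,0,0],[0,0,0],[0,0,0],[0,0,0],[0,0,0],[0,0,0],[0,0,0],[0,0,0],[0,0,0]])

```text
time: 2.65
position: [0.6046, 0.283, 0.0248]
tool_rot: [0.105, 3.14, 0.0]
ft_force: [0.9, -0.6, -0.0]
grip_width: 0.388
grip_force: 0.0
```

Request:
send_rows(xyz=[[0,0,0],[0,0,0],[0,0,0],[0,0,0],[0,0,0],[0,0,0],[0,0,0],[0,0,0],[0,0,0],[0,0,0]], dr=[[0,0,0],[0,0,0],[0,0,0],[0,0,0],[0,0,0],[0,0,0],[0,0,0],[0,0,0],[0,0,0],[0,0,0]], jaw=5)

```text
time: 3.48
position: [0.605, 0.282, 0.0257]
tool_rot: [0.106, 3.139, -0.001]
ft_force: [-1.3, -4.2, 5.1]
grip_width: 0.179
grip_force: 25.0
```

```bash
python3 -c "
import numpy as np
for a in np.linspace(0.07,1.4,20): print(round(a,2), round(82*(np.cos(.049)-np.cos(a+.049)),1), round(-82*(np.sin(a+.049)-np.sin(.049)),1))"
```

```text
0.07 0.5 -5.7
0.14 1.4 -11.4
0.21 2.6 -17.0
0.28 4.3 -22.5
0.35 6.3 -27.8
0.42 8.8 -33.0
0.49 11.5 -38.1
0.56 14.6 -42.9
0.63 18.1 -47.5
0.7 21.8 -51.8
0.77 25.9 -55.9
0.84 30.2 -59.7
0.91 34.8 -63.1
0.98 39.6 -66.2
1.05 44.6 -69.0
1.12 49.8 -71.5
1.19 55.2 -73.5
1.26 60.7 -75.2
1.33 66.3 -76.5
1.4 71.9 -77.4
```

Request:
send_rows(xyz=[[0.5,0,-6],[1.5,0,-11.5],[2.5,0,-17],[4.3,0,-22.5],[6.3,0,-28],[8.8,0,-33],[11.5,0,-38],[14.6,0,-43],[18,0,-47.5],[22,0,-52]], dr=[[0,0,0],[0,0,0],[0,0,0],[0,0,0],[0,0,0],[0,0,0],[0,0,0],[0,0,0],[0,0,0],[0,0,0]])

```text
time: 4.32
position: [0.5827, 0.2835, 0.0775]
tool_rot: [0.106, 3.139, -0.002]
ft_force: [3.1, -3.3, -3.7]
grip_width: 0.179
grip_force: 25.0
```

Request:
send_rows(xyz=[[4,0,-4],[8.5,0,-8],[13,0,-11],[18,0,-14.5],[23,0,-17],[28,0,-19.5],[33,0,-21.5],[39,0,-23],[44.5,0,-24.5],[49,0,-25.5]], dr=[[0,0,0],[0,0,0],[0,0,0],[0,0,0],[0,0,0],[0,0,0],[0,0,0],[0,0,0],[0,0,0],[0,0,0]])

```text
time: 5.15
position: [0.5334, 0.2869, 0.1046]
tool_rot: [0.105, 3.139, -0.001]
ft_force: [-1.2, -5.0, 4.4]
grip_width: 0.184
grip_force: 25.0
```

Request:
send_rows(xyz=[[0,0,0],[0,0,0],[0,0,0],[0,0,0],[0,0,0],[0,0,0],[0,0,-20],[0,0,-45],[0,0,-75],[0,0,-110]], dr=[[0,0,0],[0,0,0],[0,0,0],[0,0,0],[0,0,0],[0,0,0],[0,0,0],[0,0,0],[0,0,0],[0,0,0]], jaw=34)

```text
time: 5.98
position: [0.5326, 0.2873, 0.2119]
tool_rot: [-0.105, -3.137, 0.003]
ft_force: [0.9, 0.6, 0.1]
grip_width: 0.392
grip_force: 0.0
```

Run:
```python
from h import *
s=get_state();print(s["time"],s["position"],s["tool_rot"],s["ft_force"])
a=snap("scene","s2.png");b=snap("top","t2.png")
a=cv2.resize(a[150:260,190:510],None,fx=2.5,fy=2.5);b=cv2.resize(b[165:255,140:460],None,fx=2.5,fy=2.5)
cv2.imwrite("pics/c2.png",np.vstack([a,b]))
# blue top at z=.063 from initial top picture
im=cv2.imread("pics/t0.png");hsv=cv2.cvtColor(im,cv2.COLOR_BGR2HSV);C=cam("top")
m=cv2.inRange(hsv,(105,110,90),(125,255,255));m[:,:390]=0;m[:,460:]=0;m[:180]=0;m[245:]=0
m=cv2.morphologyEx(m,cv2.MORPH_CLOSE,np.ones((25,1)))
p=np.argwhere(m)[:,::-1];print(p.min(0),p.max(0));r=cv2.minAreaRect(p.astype(np.float32));print(r,[ray(C,q,.063)[:2].round(4) for q in cv2.boxPoints(r)],ray(C,r[0],.063)[:2])
vx,vy,x0,y0=np.ravel(cv2.fitLine(p.astype(np.float32),2,0,.01,.01));l=[ray(C,(x0+t*vx,y0+t*vy),.063) for t in(-20,20)];d=l[1]-l[0];print("dir",np.degrees(np.arctan2(d[1],d[0])))
```

```text
5.9833 [0.53259943 0.2873436  0.21189846] [-1.04712711e-01 -3.13691220e+00  2.50670334e-03] [0.86375035 0.55340762 0.12238424]
[424 190] [427 237]
((425.5, 213.49998474121094), (2.999999523162842, 46.99999237060547), 0.0) [array([ 0.449 , -0.2801]), array([ 0.5976, -0.2859]), array([ 0.5976, -0.2955]), array([ 0.4489, -0.2896])] [ 0.52275248 -0.28776152]
dir -2.3040875751764194
```

View pics/c2.png

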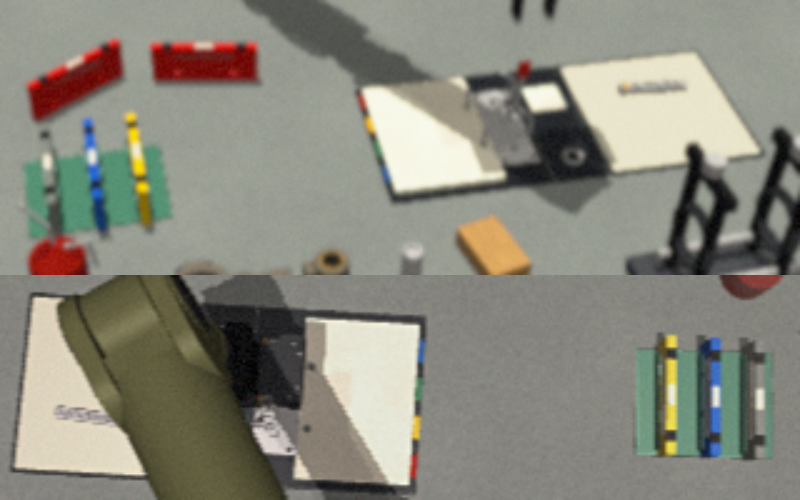

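The lever is up: the red plate is at crop (524,68) and the rings lean to the spine. The white-labelled blue case stands in the middle slot. Next I move above the rack.

Run:
```python
from h import *
print(rel([.523,-.288,.19],87.5))
```

```text
(array([ -24.7, -577.4,   25.4]), array([ 0.007,  0.009, -0.023]))
```

Request:
send_rows(xyz=[[-1,-40,0],[-3,-80,0],[-5,-120,0],[-7,-160,0],[-9,-200,0],[-11,-240,0],[-13,-280,0],[-14,-320,0],[-15,-360,0],[-17,-400,0]], dr=[[0,0,0],[0,0,0],[0,0,0],[0,0,0],[0,0,0],[0,0,0],[0,0,0],[0,0,0],[0,0,0],[0,0,0]], jaw=34)

```text
time: 6.92
position: [0.5234, -0.1143, 0.2122]
tool_rot: [0.105, 3.139, 0.001]
ft_force: [0.7, 0.6, 0.3]
grip_width: 0.385
grip_force: 0.0
```

Request:
send_rows(xyz=[[-1,-35,3],[-3,-70,8],[-5,-105,13],[-6,-140,17],[-7,-165,21],[-8,-177,25],[-8,-177,25],[-8,-177,25],[-8,-177,25],[-8,-177,25]], dr=[[0,0,0],[0,0,-0.01],[0,0,-0.02],[0,0,-0.023],[0,0,-0.023],[0,0,-0.023],[0,0,-0.023],[0,0,-0.023],[0,0,-0.023],[0,0,-0.023]])

```text
time: 7.75
position: [0.5208, -0.2878, 0.1874]
tool_rot: [0.065, 3.14, 0.002]
ft_force: [0.4, 0.4, 0.5]
grip_width: 0.392
grip_force: 0.0
```

Run:
```python
from h import *
s=get_state();print(s["time"],s["position"],s["tool_rot"],s["grip_width"])
C=cam("wrist",s);im=snap("wrist","w3.png")
hsv=cv2.cvtColor(im,cv2.COLOR_BGR2HSV)
m=cv2.inRange(hsv,(105,110,90),(125,255,255));m=cv2.morphologyEx(m,cv2.MORPH_CLOSE,np.ones((41,1)))
cs,_=cv2.findContours(m,0,1);c=max(cs,key=cv2.contourArea);r=cv2.minAreaRect(c);print(r,[ray(C,p,.063).round(4) for p in cv2.boxPoints(r)],ray(C,r[0],.063))
cv2.drawContours(im,[c],-1,(0,255,255),1);cv2.imwrite("pics/w3.png",im)
```

```text
7.75 [ 0.52081153 -0.28779608  0.18741481] [6.46665954e-02 3.14039480e+00 1.55051108e-03] 0.39248315828905755
((321.5, 196.0), (168.0, 15.0), 90.0) [array([ 0.4474, -0.2926,  0.063 ]), array([ 0.4479, -0.2808,  0.063 ]), array([ 0.5969, -0.2863,  0.063 ]), array([ 0.5963, -0.3001,  0.063 ])] [ 0.51635858 -0.28967488  0.063     ]
```

View pics/w3.png

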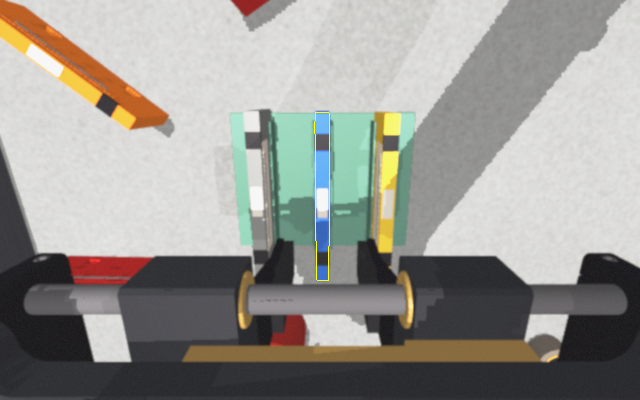

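The wrist view shows the blue case centred at (322,196) between the fingers, with grey on the left and yellow on the right. Now I descend and grip.

Request:
send_rows(xyz=[[-1,-2,25],[-1,-2,55],[-1,-2,85],[-1,-2,105],[-1,-2,120],[-1,-2,130],[-1,-2,135],[-1,-2,135],[-1,-2,135],[-1,-2,135]], dr=[[0,0,0],[0,0,0],[0,0,0],[0,0,0],[0,0,0],[0,0,0],[0,0,0],[0,0,0],[0,0,0],[0,0,0]])

```text
time: 8.63
position: [0.5219, -0.292, 0.0536]
tool_rot: [0.068, 3.139, -0.001]
ft_force: [-0.5, 1.6, 0.9]
grip_width: 0.389
grip_force: 0.0
```

Request:
send_rows(xyz=[[0,0,0],[0,0,0],[0,0,0],[0,0,0],[0,0,0],[0,0,0],[0,0,0],[0,0,0],[0,0,0],[0,0,0]], dr=[[0,0,0],[0,0,0],[0,0,0],[0,0,0],[0,0,0],[0,0,0],[0,0,0],[0,0,0],[0,0,0],[0,0,0]], jaw=4)

```text
time: 9.47
position: [0.521, -0.2917, 0.0525]
tool_rot: [0.069, 3.141, 0.0]
ft_force: [0.0, 0.6, 3.0]
grip_width: 0.136
grip_force: 25.0
```

Request:
send_rows(xyz=[[0,0,-10],[0,0,-25],[0,0,-40],[0,0,-60],[0,0,-80],[0,0,-100],[0,15,-115],[0,40,-120],[0,70,-120],[0,100,-120]], dr=[[0,0,0],[0,0,0],[0,0,0],[0,0,0],[0,0,0],[0,0,0],[0,0,0],[0,0,0],[0,0,0],[0,0,0]])

```text
time: 10.3
position: [0.5253, -0.1916, 0.1734]
tool_rot: [0.072, 3.139, -0.001]
ft_force: [0.5, 1.4, -0.5]
grip_width: 0.135
grip_force: 25.0
```

Request:
send_rows(xyz=[[0,25,0],[0,50,0],[0,75,0],[0,100,0],[0,125,0],[0,145,0],[0,160,0],[0,162,10],[0,162,25],[0,162,40]], dr=[[0,0,0],[-0.1,0,0],[-0.2,0,0],[-0.3,0,0],[-0.4,0,0],[-0.5,0,0],[-0.6,0,0],[-0.65,0,0],[-0.65,0,0],[-0.65,0,0]])

```text
time: 11.13
position: [0.5322, -0.0311, 0.1309]
tool_rot: [0.067, 2.964, 0.995]
ft_force: [-0.1, 0.3, -1.9]
grip_width: 0.134
grip_force: 25.0
```

Run:
```python
from h import *
s=get_state();W=R.from_rotvec(s["tool_rot"]);p=s["position"];print(p,W.as_matrix().round(3),s["grip_width"])
M=W.as_matrix();
low=min((p+M@np.array([0,a,.0495]))[2] for a in(-.006,.006));body=min((p+M@np.array([0,a,-.053]))[2] for a in(-.095,.095));print(low,body,"down in tool mm",W.inv().apply([0,0,-(low-.001)*1000]))
```

```text
[ 0.53224961 -0.03110356  0.13094259] [[-0.999  0.036  0.027]
 [ 0.045  0.797  0.603]
 [ 0.     0.603 -0.797]] 0.13369572632198323
0.08784749494552055 0.1158902171504797 down in tool mm [-3.25285964e-02 -5.23996763e+01  6.92586474e+01]
```

Request:
send_rows(xyz=[[0,-8,10],[0,-16,21],[0,-24,32],[0,-32,42],[0,-39,51],[0,-45,59],[0,-49,65],[0,-51,67.5],[0,-52,68.5],[0,-52,69]], dr=[[0,0,0],[0,0,0],[0,0,0],[0,0,0],[0,0,0],[0,0,0],[0,0,0],[0,0,0],[0,0,0],[0,0,0]])

```text
time: 11.97
position: [0.5327, -0.0298, 0.0459]
tool_rot: [0.065, 2.963, 0.998]
ft_force: [-0.1, 0.9, -0.4]
grip_width: 0.136
grip_force: 25.0
```

Request:
send_rows(xyz=[[0,0,0],[0,0,0],[0,0,0],[0,0,0],[0,0,-5],[0,0,-15],[0,0,-30],[0,0,-45],[0,0,-65],[0,0,-90]], dr=[[0,0,0],[0,0,0],[0,0,0],[0,0,0],[0,0,0],[0,0,0],[0,0,0],[0,0,0],[0,0,0],[0,0,0]], jaw=30)

```text
time: 12.8
position: [0.5295, -0.0842, 0.1184]
tool_rot: [0.064, 2.964, 1.0]
ft_force: [1.2, -0.8, 0.4]
grip_width: 0.345
grip_force: 0.0
```

Run:
```python
from h import *
s=get_state();print(s["position"],s["ft_force"])
print(rel([.53,-.03,.24],86.2))
```

```text
[ 0.5294863  -0.0841606   0.11840778] [ 1.22832171 -0.78053812  0.37136815]
(array([  1.9, 116.7, -64. ]), array([ 0.651, -0.009,  0.022]))
```

Request:
send_rows(xyz=[[0,5,-20],[0,20,-40],[0,40,-55],[1,60,-62],[1,80,-64],[2,100,-64],[2,117,-64],[2,117,-64],[2,117,-64],[2,117,-64]], dr=[[0.05,0,0],[0.15,0,0],[0.25,0,0.01],[0.35,0,0.01],[0.46,0,0.02],[0.57,0,0.02],[0.651,-0.009,0.022],[0.651,-0.009,0.022],[0.651,-0.009,0.022],[0.651,-0.009,0.022]], jaw=87)

```text
time: 13.63
position: [0.5302, -0.0306, 0.2397]
tool_rot: [0.107, 3.138, -0.001]
ft_force: [-0.8, -0.5, -0.1]
grip_width: 0.967
grip_force: 0.0
```

```bash
cat > b.py <<'E'
from h import *
import sys
s=get_state();print(s["time"],s["position"],s["tool_rot"],s["grip_width"])
C=cam("wrist",s);im=snap("wrist",sys.argv[1]);z=float(sys.argv[2])
hsv=cv2.cvtColor(im,cv2.COLOR_BGR2HSV)
m=cv2.inRange(hsv,(105,90,50),(125,255,255));m=cv2.morphologyEx(m,cv2.MORPH_CLOSE,np.ones((15,15)))
cs,_=cv2.findContours(m,0,1);c=max(cs,key=cv2.contourArea);r=cv2.minAreaRect(c);print(r,[ray(C,p,z).round(4) for p in cv2.boxPoints(r)],ray(C,r[0],z))
cv2.drawContours(im,[c],-1,(0,255,255),1);cv2.imwrite("pics/"+sys.argv[1],im)
E
python3 b.py w4.png .012
```

```text
13.6333 [ 0.53018055 -0.03064056  0.23973879] [ 1.07158285e-01  3.13814258e+00 -1.38180271e-03] 0.9665550357031684
((319.51861572265625, 174.50445556640625), (127.1427001953125, 54.13656997680664), 89.46949768066406) [array([ 0.4573, -0.0612,  0.012 ]), array([ 0.4607, -0.0023,  0.012 ]), array([ 0.6105, -0.0083,  0.012 ]), array([ 0.6066, -0.0743,  0.012 ])] [ 0.52945732 -0.03623372  0.012     ]
```

View pics/w4.png

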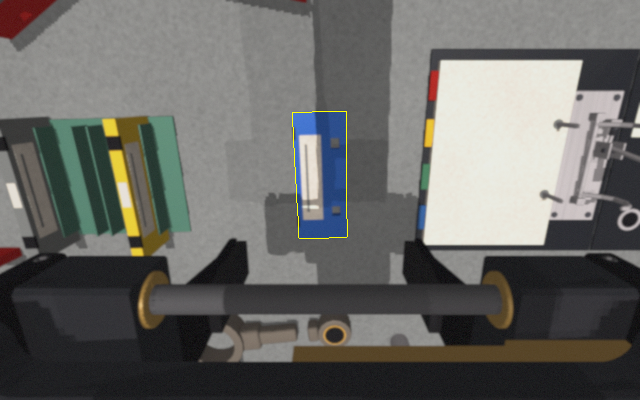

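The case lies flat on the bench with its punched slots towards the file, at (336,143) and (337,211). I'll grip it across its width near the +x end, so the gripper body clears the raised lever.

Run:
```python
from h import *
print(rel([.592,-.0376,.08],87.7),rel([.592,-.0376,.0195],87.7))
im=cv2.imread("pics/w4.png");C=cam("wrist")
k=np.exp(-1j*np.radians(3.82));o=.53217+.22766j
for x,y,zz in((40,0,45),(-40,0,45),(-105,-136,12),(105,-136,12),(105,12,12)):
    w=o+k*(x+1j*y)/1000;print((x,y),proj(C,[w.real,w.imag,zz/1000]).round(1))
h=cv2.resize(im[90:230,490:640],None,fx=4,fy=4,interpolation=cv2.INTER_CUBIC);cv2.imwrite("pics/c4.png",h)
```

```text
(array([-62.1,  -1.5, 159.4]), array([-0.001,  0.001, -0.03 ])) (array([-62. ,  -1.4, 219.9]), array([-0.001,  0.001, -0.03 ]))
(40, 0) [564.8 203.5]
(-40, 0) [581.5 127.5]
(-105, -136) [441.7  61.8]
(105, -136) [424.5 246.3]
(105, 12) [544.8 245.9]
```

View pics/c4.png

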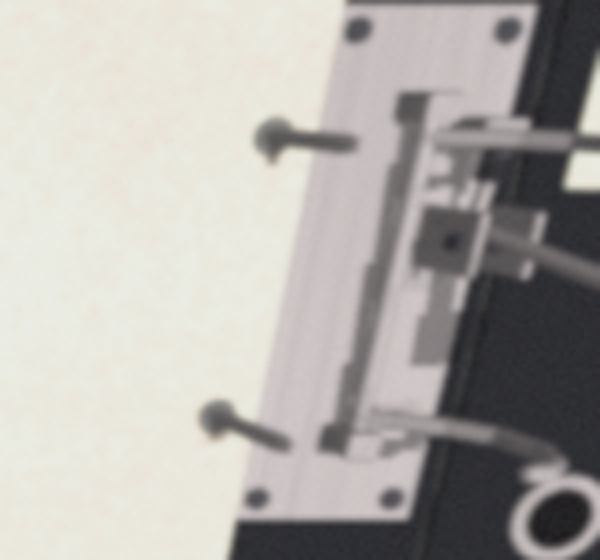

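Run:
```python
from h import *
C=cam("wrist")
k=np.exp(-1j*np.radians(3.82));o=.53217+.22766j
for u,v,z,x in((272,138,.013,-40),(215,420,.013,40),(352,143,.044,-40),(286,444,.044,40)):
    p=ray(C,(490+(u+.5)/4-.5,90+(v+.5)/4-.5),z);w=o+k*x/1000;print(p.round(4),np.round([w.real,w.imag],4))
```

```text
[0.4908 0.2277 0.013 ] [0.4923 0.2303]
[0.571  0.2221 0.013 ] [0.5721 0.225 ]
[0.49   0.2268 0.044 ] [0.4923 0.2303]
[0.5689 0.2213 0.044 ] [0.5721 0.225 ]
```

Request:
send_rows(xyz=[[-10,0,15],[-25,0,40],[-40,0,70],[-55,-1,100],[-62,-1.5,130],[-62,-1.5,160],[-62,-1.5,185],[-62,-1.5,203],[-62,-1.5,215],[-62,-1.5,220]], dr=[[0,0,-0.01],[0,0,-0.02],[0,0,-0.03],[0,0,-0.03],[0,0,-0.03],[0,0,-0.03],[0,0,-0.03],[0,0,-0.03],[0,0,-0.03],[0,0,-0.03]])

```text
time: 14.52
position: [0.5905, -0.038, 0.0173]
tool_rot: [-0.064, -3.137, 0.003]
ft_force: [-12.7, -2.9, 30.2]
grip_width: 1.0
grip_force: 14.9
```

Request:
send_rows(xyz=[[0,0,0],[0,0,0],[0,0,0],[0,0,0],[0,0,0],[0,0,0],[0,0,0],[0,0,0],[0,0,0],[0,0,0]], dr=[[0,0,0],[0,0,0],[0,0,0],[0,0,0],[0,0,0],[0,0,0],[0,0,0],[0,0,0],[0,0,0],[0,0,0]], jaw=50, grip_force=40)

```text
time: 15.35
position: [0.5931, -0.0357, 0.0201]
tool_rot: [0.058, 3.138, -0.002]
ft_force: [-0.1, -1.0, 5.0]
grip_width: 0.681
grip_force: 39.9
```

Run:
```python
from h import *
print(rel([.5879,.2035,.11],86.1))
```

```text
(array([ 13.8, 238.7, -90.2]), array([-0.001,  0.003,  0.031]))
```

Request:
send_rows(xyz=[[0,0,-12],[0,0,-30],[0,0,-55],[0,10,-75],[1,35,-88],[3,65,-90],[5,95,-90],[8,125,-90],[10,155,-90],[11,180,-90]], dr=[[0,0,0],[0,0,0],[0,0,0],[0,0,0.01],[0,0,0.02],[0,0,0.03],[0,0,0.031],[0,0,0.031],[0,0,0.031],[0,0,0.031]])

```text
time: 16.18
position: [0.5869, 0.1479, 0.1093]
tool_rot: [0.104, 3.139, 0.0]
ft_force: [-1.0, 0.6, -1.1]
grip_width: 0.685
grip_force: 39.9
```

Request:
send_rows(xyz=[[1,20,0],[2,40,0],[3,52,0],[3,58,0],[3,58,0],[3,58,0],[3,58,0],[3,58,0],[3,58,0],[3,58,0]], dr=[[0,0,0],[0,0,0],[0,0,0],[0,0,0],[0,0,0],[0,0,0],[0,0,0],[0,0,0],[0,0,0],[0,0,0]])

```text
time: 17.02
position: [0.5892, 0.2021, 0.1092]
tool_rot: [0.109, 3.138, -0.002]
ft_force: [-0.6, -0.3, -0.8]
grip_width: 0.681
grip_force: 39.9
```

Run:
```python
from h import *
s=get_state();print(s["time"],s["position"],s["tool_rot"],s["grip_width"])
W=R.from_rotvec(s["tool_rot"])
im=snap("wrist","w5.png");C=cam("wrist",s)
for n,t in(("slot_far",(19,17)),("slot_near",(99,17)),("centre",(59,0))):
    q=s["position"]+W.apply([t[0]/1000,t[1]/1000,.005]);print(n,q.round(4),proj(C,q).round(1))
for p in((.4904,.2273,.044),(.570,.2217,.044)):print("post",proj(C,p).round(1))
```

```text
17.0167 [0.58920605 0.202078   0.10921598] [ 1.08896019e-01  3.13810670e+00 -1.87191714e-03] 0.6812863302463332
slot_far [0.5714 0.2203 0.1042] [358.4 234.4]
slot_near [0.4916 0.2259 0.104 ] [364.2  56.9]
centre [0.5304 0.2062 0.1041] [323.6 152.6]
post [355.   67.4]
post [351.6 197.1]
```

View pics/w5.png

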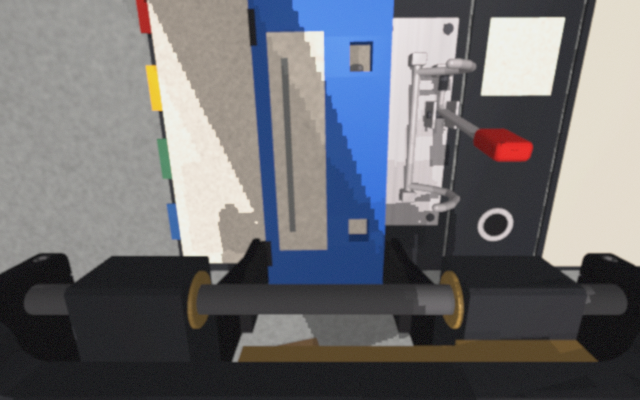

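The view shows both slots, at (361,57) and (358,227). The rings are open and the red lever is clear on the right. I'll measure the slot rims more exactly.

Run:
```python
from h import *
s=get_state();C=cam("wrist",s);im=cv2.imread("pics/w5.png");hsv=cv2.cvtColor(im,cv2.COLOR_BGR2HSV)
nb=((hsv[...,1]<110)).astype(np.uint8)*255
B={}
for n,(x0,y0,x1,y1) in dict(near=(335,28,386,90),far=(335,205,382,250)).items():
    k=np.zeros_like(nb);k[y0:y1,x0:x1]=nb[y0:y1,x0:x1]
    cs,_=cv2.findContours(k,0,1);c=max(cs,key=cv2.contourArea);B[n]=cv2.boundingRect(c);print(n,B[n])
for zt in (.099,.1012,.104):
    zb=zt-.012
    out=[]
    x,y,w,h=B["near"];L=ray(C,(x-.5,y+h/2),zt)[1];Rr=ray(C,(x+w-.5,y+h/2),zb)[1]
    lo=ray(C,(x,y+h-.5),zt)[0];hi=ray(C,(x,y-.5),zb)[0];print(zt,"near y",L,Rr,"x",lo,hi)
    x,y,w,h=B["far"];L=ray(C,(x-.5,y+h/2),zt)[1];Rr=ray(C,(x+w-.5,y+h/2),zb)[1]
    lo=ray(C,(x,y-.5),zt)[0];hi=ray(C,(x,y+h-.5),zb)[0];print("   far y",L,Rr,"x",lo,hi)
cv2.imwrite("pics/c5.png",cv2.resize(im[25:245,250:400],None,fx=2.7,fy=2.7))
```

```text
near (349, 44, 22, 28)
far (348, 218, 20, 17)
0.099 near y 0.2199216209279911 0.23103565254300162 x 0.496448167696891 0.4835337171973645
   far y 0.215700752097866 0.22705275026851843 x 0.5641455328035675 0.5783364858168014
0.1012 near y 0.21976006029496678 0.23073893829410042 x 0.4966123114535001 0.4838566082131495
   far y 0.2155992683709709 0.22680864176540783 x 0.5633461194319184 0.5774072320390299
0.104 near y 0.21955443767111765 0.23036130197731705 x 0.4968212216891844 0.48426756041505775
   far y 0.21547010726401353 0.2264979582159943 x 0.5623286842316376 0.5762245454127752
```

Request:
send_rows(xyz=[[0.3,0.5,0],[0.3,0.5,0],[0.3,0.5,8],[0.3,0.5,16],[0.3,0.5,24],[0.3,0.5,30],[0.3,0.5,36],[0.3,0.5,40],[0.3,0.5,42],[0.3,0.5,42]], dr=[[0,0,0.01],[0,0,0.015],[0,0,0.015],[0,0,0.015],[0,0,0.015],[0,0,0.015],[0,0,0.015],[0,0,0.015],[0,0,0.015],[0,0,0.015]])

```text
time: 17.9
position: [0.5885, 0.2033, 0.0665]
tool_rot: [0.13, 3.138, -0.002]
ft_force: [0.6, 1.0, -1.3]
grip_width: 0.68
grip_force: 39.9
```

Run:
```python
from h import *
s=get_state();print(s["position"],s["tool_rot"],s["ft_force"]);im=snap("wrist","w6.png")
cv2.imwrite("pics/c6.png",cv2.resize(im[0:270,200:470],None,fx=2.2,fy=2.2,interpolation=cv2.INTER_CUBIC))
```

```text
[0.58852628 0.20332317 0.0664508 ] [ 1.30432999e-01  3.13821651e+00 -2.33654990e-03] [ 0.64852672  1.03993734 -1.26297218]
```

View pics/c6.png

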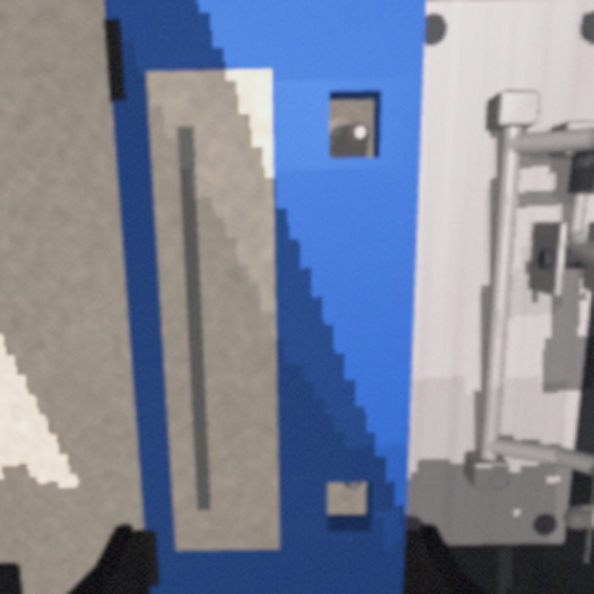

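Both post tips show in the slots: near at crop (360,131), and far just visible at (348,484). The case needs about 1.3 mm more in +y, then I lower it.

Request:
send_rows(xyz=[[0,0.6,0],[0,1.2,0],[0,1.2,0],[0,1.2,4],[0,1.2,8],[0,1.2,12],[0,1.2,16],[0,1.2,20],[0,1.2,22],[0,1.2,22]], dr=[[0,0,0.004],[0,0,0.007],[0,0,0.007],[0,0,0.007],[0,0,0.007],[0,0,0.007],[0,0,0.007],[0,0,0.007],[0,0,0.007],[0,0,0.007]])

```text
time: 18.78
position: [0.5884, 0.2044, 0.0442]
tool_rot: [0.141, 3.138, -0.003]
ft_force: [-0.2, 0.3, -1.3]
grip_width: 0.684
grip_force: 39.9
```

No contact force, so the posts are inside the slots. I continue down and release with only a small opening.

Request:
send_rows(xyz=[[0,0,3],[0,0,6],[0,0,8],[0,0,9],[0,0,10],[0,0,10.5],[0,0,11],[0,0,11],[0,0,11],[0,0,11]], dr=[[0,0,0],[0,0,0],[0,0,0],[0,0,0],[0,0,0],[0,0,0],[0,0,0],[0,0,0],[0,0,0],[0,0,0]])

```text
time: 19.62
position: [0.589, 0.2046, 0.0342]
tool_rot: [0.141, 3.137, -0.001]
ft_force: [0.4, -0.3, -1.2]
grip_width: 0.68
grip_force: 39.9
```

Request:
send_rows(xyz=[[0,0,0],[0,0,0],[0,0,0],[0,0,0],[0,0,-6],[0,0,-15],[0,0,-30],[0,0,-60],[0,0,-95],[0,0,-130]], dr=[[0,0,0],[0,0,0],[0,0,0],[0,0,0],[0,0,0],[0,0,0],[0,0,0],[0,0,0],[0,0,0],[0,0,0]], jaw=66)

```text
time: 20.45
position: [0.5884, 0.2045, 0.1661]
tool_rot: [0.142, 3.137, -0.002]
ft_force: [1.3, 0.5, -0.4]
grip_width: 0.758
grip_force: 0.0
```

Run:
```python
from h import *
s=get_state();C=cam("wrist",s);print(s["position"],s["ft_force"],s["grip_width"]);im=snap("wrist","w7.png")
hsv=cv2.cvtColor(im,cv2.COLOR_BGR2HSV)
m=cv2.inRange(hsv,(0,150,80),(8,255,255))|cv2.inRange(hsv,(174,150,80),(180,255,255));m[:,:300]=0
cs,_=cv2.findContours(m,0,1);c=max(cs,key=cv2.contourArea);r=cv2.minAreaRect(c);print(r,ray(C,r[0],.10))
cv2.imwrite("pics/c7.png",im)
```

```text
[0.58842317 0.20451672 0.16608285] [ 1.30564637  0.50495957 -0.37779482] 0.7576409655552178
((455.0, 132.5), (23.0, 38.0), 90.0) [0.53356403 0.29198044 0.1       ]
```

View pics/c7.png

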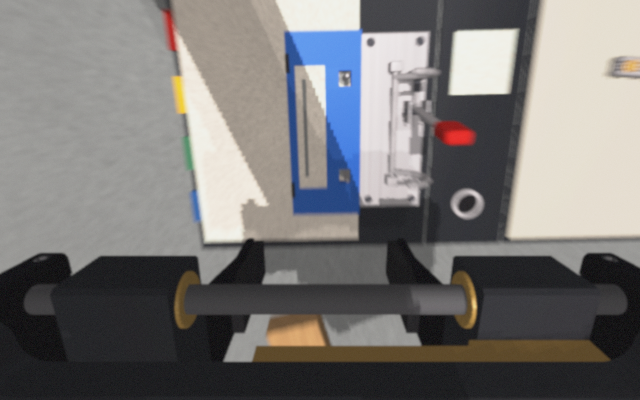

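The view shows the case flat on the cards with a post in each slot, at (345,78) and (344,175), and the red plate at (455,132). By my count that was the eleventh picture viewed, one over the limit, so I view no more and check by numbers only.

Run:
```python
from h import *
s=get_state();C=cam("wrist",s);im=cv2.imread("pics/w7.png");hsv=cv2.cvtColor(im,cv2.COLOR_BGR2HSV)
m=cv2.inRange(hsv,(105,90,50),(125,255,255));m[:,:250]=0;m=cv2.morphologyEx(m,cv2.MORPH_CLOSE,np.ones((15,15)))
cs,_=cv2.findContours(m,0,1);c=max(cs,key=cv2.contourArea);r=cv2.minAreaRect(c)
b=[ray(C,p,.024)[:2] for p in cv2.boxPoints(r)];print(np.round(b,4),np.linalg.norm(b[0]-b[1]),np.linalg.norm(b[1]-b[2]))
print(s["time"],rel([.5334,.2876,.17],86.2),rel([.5334,.2876,.103],86.2))
```

```text
[[0.6111 0.166 ]
 [0.4543 0.188 ]
 [0.4603 0.2494]
 [0.6187 0.2386]] 0.15833964726519195 0.06175491208455198
20.5 (array([66.5, 75.9,  4.5]), array([ 0.005,  0.013, -0.024])) (array([67.3, 75.5, 71.5]), array([ 0.005,  0.013, -0.024]))
```

Request:
send_rows(xyz=[[8,9,0],[20,22,0],[34,38,0],[48,54,0],[60,68,0],[66,75.5,0],[66.5,76,0],[66.5,76,0],[66.5,76,0],[66.5,76,0]], dr=[[0,0,0],[0,0,-0.01],[0,0,-0.02],[0,0,-0.024],[0.005,0.01,-0.024],[0.005,0.013,-0.024],[0.005,0.013,-0.024],[0.005,0.013,-0.024],[0.005,0.013,-0.024],[0.005,0.013,-0.024]], jaw=36, grip_force=25)

```text
time: 21.33
position: [0.5301, 0.2849, 0.1637]
tool_rot: [-0.107, -3.128, 0.01]
ft_force: [-0.6, 0.3, -0.0]
grip_width: 0.419
grip_force: 0.0
```

Run:
```python
from h import *
s=get_state();C=cam("wrist",s);print(s["position"],s["grip_width"]);im=snap("wrist","w8.png")
hsv=cv2.cvtColor(im,cv2.COLOR_BGR2HSV)
m=cv2.inRange(hsv,(0,150,80),(8,255,255))|cv2.inRange(hsv,(174,150,80),(180,255,255));m[:,:260]=0;m[:,400:]=0
cs,_=cv2.findContours(m,0,1);c=max(cs,key=cv2.contourArea);x,y,w,h=cv2.boundingRect(c);print(x,y,w,h,ray(C,(x,y+h/2),.11),ray(C,(x+w,y+h/2),.11))
print(rel([.5334,.2876,.103],86.2))
```

```text
[0.53012169 0.28485813 0.16374399] 0.4194923231601879
318 219 24 27 [0.52919436 0.28072402 0.11      ] [0.530213   0.29622239 0.11      ]
(array([-3.8,  3.3, 60.8]), array([-0.006, -0.011, -0.002]))
```

Request:
send_rows(xyz=[[-3.5,3.5,3],[-3.5,3.5,12],[-3.5,3.5,25],[-3.5,3.5,38],[-3.5,3.5,50],[-3.5,3.5,57],[-3.5,3.5,60],[-3.5,3.5,60],[-3.5,3.5,60],[-3.5,3.5,60]], dr=[[-0.006,-0.011,0],[-0.006,-0.011,0],[-0.006,-0.011,0],[-0.006,-0.011,0],[-0.006,-0.011,0],[-0.006,-0.011,0],[-0.006,-0.011,0],[-0.006,-0.011,0],[-0.006,-0.011,0],[-0.006,-0.011,0]])

```text
time: 22.22
position: [0.5329, 0.2897, 0.1046]
tool_rot: [0.104, 3.139, 0.001]
ft_force: [1.1, 0.3, -1.0]
grip_width: 0.412
grip_force: 0.0
```

Request:
send_rows(xyz=[[0,0,0],[0,0,0],[0,0,0],[0,0,0],[0,0,0],[0,0,0],[0,0,0],[0,0,0],[0,0,0],[0,0,0]], dr=[[0,0,0],[0,0,0],[0,0,0],[0,0,0],[0,0,0],[0,0,0],[0,0,0],[0,0,0],[0,0,0],[0,0,0]], jaw=5)

```text
time: 23.05
position: [0.5325, 0.2869, 0.1043]
tool_rot: [-0.106, -3.138, 0.005]
ft_force: [-1.7, -4.7, 3.5]
grip_width: 0.18
grip_force: 25.0
```

Request:
send_rows(xyz=[[-5.6,0,1],[-11,0,2],[-16.7,0,4],[-22,0,6],[-27,0,8.5],[-32,0,11],[-37,0,14.5],[-41.7,0,18],[-46,0,21.5],[-50,0,25.5]], dr=[[0,0,0],[0,0,0],[0,0,0],[0,0,0],[0,0,0],[0,0,0],[0,0,0],[0,0,0],[0,0,0],[0,0,0]])

```text
time: 23.88
position: [0.5832, 0.2835, 0.0794]
tool_rot: [-0.107, -3.14, 0.004]
ft_force: [-1.2, -5.8, 5.1]
grip_width: 0.182
grip_force: 25.0
```

Request:
send_rows(xyz=[[-3.7,0,4.5],[-7,0,9],[-10.3,0,14],[-13,0,19],[-15.5,0,24],[-17.5,0,29.5],[-19,0,35],[-20.5,0,40.5],[-21.3,0,46],[-21.8,0,52]], dr=[[0,0,0],[0,0,0],[0,0,0],[0,0,0],[0,0,0],[0,0,0],[0,0,0],[0,0,0],[0,0,0],[0,0,0]])

```text
time: 24.72
position: [0.6073, 0.2819, 0.0269]
tool_rot: [0.107, 3.135, -0.003]
ft_force: [5.5, -4.3, 0.3]
grip_width: 0.177
grip_force: 25.0
```

Request:
send_rows(xyz=[[0,0,1],[0,0,1],[0,0,1],[0,0,1],[0,0,1],[0,0,1],[0,0,1],[0,0,1],[0,0,1],[0,0,1]], dr=[[0,0,0],[0,0,0],[0,0,0],[0,0,0],[0,0,0],[0,0,0],[0,0,0],[0,0,0],[0,0,0],[0,0,0]])

```text
time: 25.55
position: [0.6072, 0.2818, 0.0255]
tool_rot: [0.107, 3.135, -0.003]
ft_force: [6.6, -3.5, -2.4]
grip_width: 0.177
grip_force: 25.0
```

Request:
send_rows(xyz=[[0,0,0],[0,0,0],[0,0,0],[0,0,0],[0,0,0],[0,0,-10],[0,0,-35],[0,0,-65],[0,0,-100],[0,0,-130]], dr=[[0,0,0],[0,0,0],[0,0,0],[0,0,0],[0,0,0],[0,0,0],[0,0,0],[0,0,0],[0,0,0],[0,0,0]], jaw=34)

```text
time: 26.38
position: [0.6042, 0.2849, 0.1583]
tool_rot: [0.103, 3.139, 0.002]
ft_force: [0.8, 0.1, 0.6]
grip_width: 0.386
grip_force: 0.0
```

Request:
send_rows(xyz=[[5,-5,-15],[15,-15,-35],[25,-30,-55],[35,-45,-75],[45,-60,-85],[50,-75,-90],[55,-90,-90],[55,-95,-90],[55,-95,-90],[55,-95,-90]], dr=[[0,0,0],[0,0,0],[0,0,0],[0,0,0],[0,0,0],[0,0,0],[0,0,0],[0,0,0],[0,0,0],[0,0,0]])

```text
time: 27.22
position: [0.5428, 0.1938, 0.2451]
tool_rot: [-0.104, -3.139, -0.001]
ft_force: [-0.7, 0.6, -0.4]
grip_width: 0.391
grip_force: 0.0
```

Run:
```python
from h import *
s=get_state();C=cam("wrist",s);print(s["position"],s["time"]);im=snap("wrist","w9.png");hsv=cv2.cvtColor(im,cv2.COLOR_BGR2HSV)
m=cv2.inRange(hsv,(0,150,80),(8,255,255))|cv2.inRange(hsv,(174,150,80),(180,255,255));m[:,:320]=0
cs,_=cv2.findContours(m,0,1);c=max(cs,key=cv2.contourArea);x,y,w,h=cv2.boundingRect(c);print("plate px",x,y,w,h,"x",ray(C,(x,y),.0285).round(4),ray(C,(x+w,y+h),.0285).round(4))
b=cv2.inRange(hsv,(105,90,50),(125,255,255));b[:,:200]=0
bc=cv2.morphologyEx(b,cv2.MORPH_CLOSE,np.ones((5,5)))
cs,_=cv2.findContours(bc,0,1);c=max(cs,key=cv2.contourArea);r=cv2.minAreaRect(c);q=[ray(C,p,.024)[:2] for p in cv2.boxPoints(r)]
print("case",np.round(q,4).tolist(),np.linalg.norm(q[0]-q[1]),np.linalg.norm(q[1]-q[2]))
k=np.exp(-1j*np.radians(4.0));o=.5302+.2245j
for n in(40,-40):
    for zz in(.024,.045):
        w_=o+k*n/1000;u=proj(C,[w_.real,w_.imag,zz]);print("post",n,zz,u.round(1))
    u=proj(C,[w_.real,w_.imag,.024]).round().astype(int);sub=b[u[1]-16:u[1]+17,u[0]-16:u[0]+17]
    print("\n".join("".join(".#"[v>0] for v in row) for row in sub[::2]))
```

```text
[0.54276739 0.19381124 0.24512486] 27.2167
plate px 396 212 15 22 x [0.5891 0.2741 0.0285] [0.6177 0.2917 0.0285]
case [[0.4542, 0.1859], [0.458, 0.2438], [0.6059, 0.2394], [0.6015, 0.1743]] 0.058067875997208813 0.14795183280892707
post 40 0.024 [349.8 198.1]
post 40 0.045 [351.2 203.4]Traceback (most recent call last):
  File "<stdin>", line 14, in <module>
  File "<stdin>", line 14, in <genexpr>
  File "<stdin>", line 14, in <genexpr>
TypeError: string indices must be integers, not 'numpy.bool'
```

The plate is back at its starting place (x 0.590–0.617) and the case lies flat, measuring 58 x 148 mm at the right height. The arm is clear, so I hand the job in.

```bash
python3 -c "
from bench import *
print(close_job())"
```

```text
the job is handed in; nothing more can be done
None
```

I handed the job in at about 27 s: the blue case lies flat over both posts and the lever is pressed down, but the verdict wasn't reported, the ring closure was inferred from the lever, and I viewed 11 pictures against the limit of 10.

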